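Hang the rinse basket in the deep tank

TASK

Pick up the steel basket that has a bent lip along one side and hang it inside the deep white rinse tank, its lip hooked over the long wall nearest the robot, so that it hangs from the rim by itself, fairly upright and clear of the tank's floor. Do not drop it: let go only when the lip is over the rim. Leave the basket without a lip where it stands.

Things in the scene. Friction and masses are not known exactly. Their poses are not given: they have to be found in the camera images.
- hook_basket: Open steel basket with a bent lip on its -x side, 0.3 kg, loose; its lip side roughly faces the robot at the start. Box 70 (x) x 100 (y) x 55 mm high; origin at the centre of its underside, z up. Grip bar 12 mm thick in x, 99 mm long in y, 16 mm high, its centre 125 mm above the origin, on thin posts at y = +-47.5 mm. The plate below the lip has its outer face at x = -35 mm.
- lip (a point): Centre of the flat underside of that basket's lip, which rests on the rim: 43 mm to -x and 80 mm above the basket's origin; same axes. The lip is 90 mm wide in y and 3 mm thick. Below it the gap for the rim is 16 mm wide in x (8 either side of this point) and flares outwards to about 30 mm at the mouth, where the lip's free edge is 24 mm lower.
- tank: Deep white plastic tank, open on top, fixed: outside 140 (x) x 220 (y) x 125 mm high, walls and floor 5 mm. Origin at the centre of its underside, z up. Its long wall nearest the robot lies at x = -70 to -65 mm, its rim 125 mm above the origin. The white box of the same outline but only 50 mm high is a tray, not the tank.
- plain_basket: Loose steel basket of the same size with the same grip bar but no lip: the wrong one. Origin at the centre of its underside.
There are look-alikes about, which are no part of the job. What is shaped like the hook_basket but green or purple is not meant.

How it is judged:
By the outcome, as a careful person would: the job done as asked, in the order asked, and still so for the second after the job is handed in, with the robot touching nothing.
It also fails if it takes over 42 s, if anything falls off the work surface, if the arm or the gripper's body presses on something with over 40 N, if the wrist force passes 120 N, or if a joint passes its speed limit or range.

ROBOT

A 6-joint arm with a two-finger parallel gripper is mounted at the origin on the work surface. World frame = base frame: x ahead of the robot, y to its left, z up, the work surface at z = 0. Lengths are in m, angles in rad, forces in N, time in s.
With the tool pointing down it reaches from about 0.35 to 0.975 m from the base axis. Payload 4.9 kg.
Tool frame: the origin (TCP) lies midway between the tips of the shut fingers; the grasp point (between the pads) lies 19 mm behind it; z points along the fingers, y is the direction in which the jaws open and shut (so a half turn about z gives the same grasp; the last joint's range is limited). The gripper opens to 85 mm and grips with 20 to 120 N. Pads are 22 mm wide; open, the fingers measure 114 mm over their backs; the gripper's body (76 mm by 85 mm) begins 54 mm behind the grasp point. The pads swing forward as they close: fully open they stand 13 mm farther back than shut.
Start: joints at [1.227, 0.053, 1.613, -0, 1.476, -0.119], TCP at [0.139, 0.609, 0.193] pointing down, gripper open.
Joint ranges: [-3.01, 3.01], [-1.01, 2.22], [0.06, 2.58], [-1.02, 4.17], [0.09, 2.62], [-3.14, 3.14]. Speed limits (rad/s): [2.57, 2.57, 3.14, 3.14, 3.14, 3.14].

INTERFACE

Orientations are given as [roll, pitch, yaw] about the fixed x, y, z axes, in that order (R = Rz(yaw) Ry(pitch) Rx(roll)).
In Python, from plant import robot gives the robot as it stands. The module is installed in compiled form; this text tells all that it offers. Calls block until the motion is done:
- robot.movep(position, orientation): joint-space move of the TCP to a pose.
- robot.move_linear(position, frame=None, vel=0.15): straight line of the TCP; frame=None keeps the orientation; vel is the mean speed in m/s.
- robot.movej(angles): joint-space move.
- robot.move_gripper(opening, strength=None): finger opening in m; strength is the grip in N (None keeps the last); returns when the fingers have stopped.
- robot.sleep(seconds).
- robot.solve_ik(position, orientation): joint angles nearest the present ones, or None.
- robot.read_camera(name): name is "scene" or "side" or "wrist"; returns the picture (384x512x3 uint8, red, green, blue); there is no depth.
- robot.get_calibration(name): a dict with "intrinsics" (3x3 intrinsics, pixels), "R" (3x3) and "t" (3): a world point X has camera coordinates R X + t. Camera axes: x right, y down, z forward; pixel columns grow to the right and rows downward; lengths in m; the calibration is good to about 2 mm. The wrist camera is an equidistant fisheye: a pixel r from the principal point sees the ray r / f radians off the axis. A picture is of the moment at which its call begins: read the wrist's pose just before it. get_calibration takes no time and is no camera call; for the wrist camera it gives the pose at the moment of the call.
A pose or a line that the arm cannot do raises robot.Unreachable and nothing moves.
- robot.sign_off(): hands the job in, once; it reports no verdict.
Trained networks look in the newest picture that a camera, given by its name, has taken for a name from the list of things; names that differ only in an ending like _2 or _b are one class to them, and where a whole thing is asked for, a point or a joint stands for the part that bears it (a point fixed in the world has none). Each returns a list of dicts, best first, with "score" (0 to 1); they miss things now and then, are a little off and sometimes report something else, mostly with a low value. They report only what shows in the picture. A call takes as long as a camera call. They do not tell look-alikes from the thing itself.
- robot.cut_out(camera, target): "region" (384x512 bool, what is visible of it) and "extent" ([left, top, right, bottom] in pixels, round what is visible of it).
Readings, each from a call of its own:
- robot.get_clock(): time.
- robot.get_joints(): joint angles.
- robot.get_joint_velocities(): joint speeds.
- robot.get_joint_torque(): joint torques, N m.
- robot.get_ee_pos(): TCP position.
- robot.get_eef_rot(): TCP orientation.
- robot.get_force(): force on the tool from outside, world axes, zero at the start.
- robot.get_wrist_torque(): the same for the moment, N m.
- robot.get_width(): finger opening in m.
Only numpy, scipy, OpenCV 4.12 (cv2) and the standard library are available. Lean on these libraries where they do the work, as an engineer would, in place of code of your own. Each camera call takes 0.05 s, during which the arm holds its last target.

## Working session

There is one attempt and no reset: what is moved stays moved. The work goes in short steps, each a Python script; the robot and the scene stay as the last script left them, time stands still between calls to the robot, and variables do not carry over. Pictures are saved under pics/ and viewed, and the job is handed in when it is done.

```bash
mkdir -p pics; python3 - <<'E'
from plant import robot
import cv2,numpy as np
for c in ["scene","side","wrist"]:
    k=robot.get_calibration(c); im=robot.read_camera(c)
    cv2.imwrite(f"pics/{c}0.png",im[:,:,::-1])
    print(c,np.round(k["intrinsics"],1).tolist(),np.round(-k["R"].T@k["t"],3),np.round(k["R"],2).tolist())
    for t in ["hook_basket","tank","plain_basket"]:
        for d in robot.cut_out(c,t): print(t,round(d["score"],2),d["extent"],int(d["region"].sum()))
print(robot.get_clock(),robot.get_eef_rot(),robot.get_force())
E
```

```text
scene [[447.2, 0.0, 250.1], [0.0, 447.2, 187.1], [0.0, 0.0, 1.0]] [1.543 0.033 1.222] [[-0.03, 1.0, 0.0], [0.72, 0.02, -0.69], [-0.69, -0.02, -0.72]]
hook_basket 0.9 [213.8, 170.3, 247.1, 212.1] 976
hook_basket 0.9 [311.2, 130.4, 345.7, 170.1] 783
hook_basket 0.9 [95.1, 224.8, 137.4, 270.6] 1207
hook_basket 0.72 [177.4, 149.8, 204.7, 181.1] 863
hook_basket 0.62 [346.9, 154.4, 384.0, 195.8] 948
tank 0.95 [150.4, 209.3, 229.7, 277.7] 4192
tank 0.34 [211.1, 171.7, 246.4, 210.4] 1004
side [[489.1, 0.0, 258.3], [0.0, 489.1, 192.8], [0.0, 0.0, 1.0]] [0.06  1.126 1.359] [[-0.94, -0.33, 0.01], [-0.25, 0.69, -0.68], [0.22, -0.65, -0.73]]
hook_basket 0.8 [296.9, 146.0, 325.9, 187.2] 671
hook_basket 0.75 [250.4, 164.1, 290.8, 211.0] 964
hook_basket 0.72 [224.1, 95.6, 250.9, 135.5] 535
hook_basket 0.68 [215.8, 281.7, 261.6, 330.3] 1383
tank 0.61 [194.1, 119.4, 236.0, 182.0] 2410
plain_basket 0.97 [236.0, 214.6, 254.3, 250.1] 681
wrist [[297.3, 0.0, 257.2], [0.0, 297.3, 190.9], [0.0, 0.0, 1.0]] [0.062 0.628 0.374] [[0.22, 0.97, 0.0], [0.93, -0.21, 0.31], [0.3, -0.07, -0.95]]
hook_basket 0.9 [126.4, 284.2, 217.0, 360.2] 1907
hook_basket 0.75 [29.5, 213.5, 106.5, 321.4] 4584
hook_basket 0.56 [0.0, 324.8, 39.3, 384.0] 1232
0.6 [3.14153765e+00 2.82037571e-05 2.91680147e+00] [ 0.60230838  0.21422533 -0.64286607]
```

View pics/scene0.png

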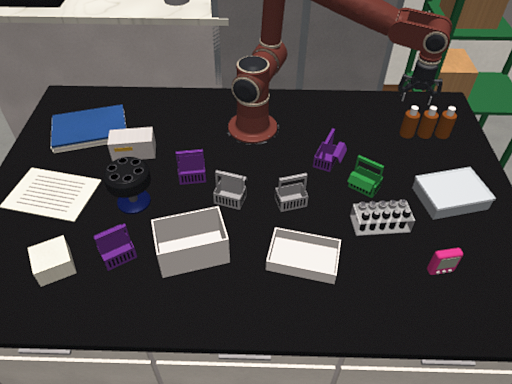

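View pics/side0.png

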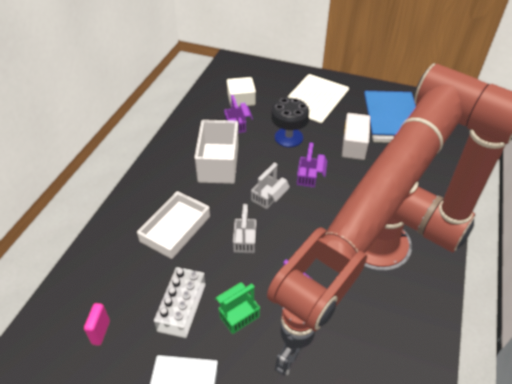

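View pics/wrist0.png

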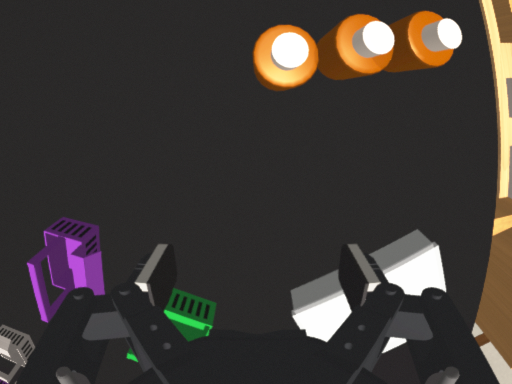

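```bash
python3 - <<'E'
import cv2
for n,(a,b,c,d) in {"scene":(80,120,400,290),"side":(180,80,340,340)}.items():
    im=cv2.imread(f"pics/{n}0.png")[b:d,a:c]
    s=min(800/(c-a),600/(d-b)); cv2.imwrite(f"pics/{n}0z.png",cv2.resize(im,None,fx=s,fy=s,interpolation=cv2.INTER_CUBIC)); print(n,s)
E
```

```text
scene 2.5
side 2.3076923076923075
```

View pics/scene0z.png

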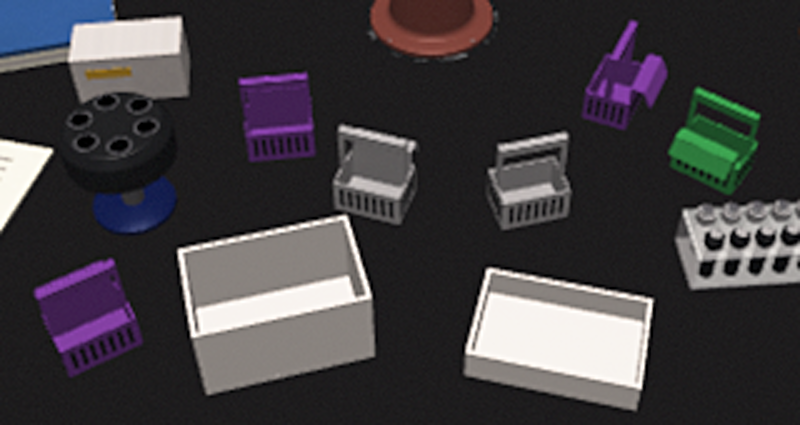

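View pics/side0z.png

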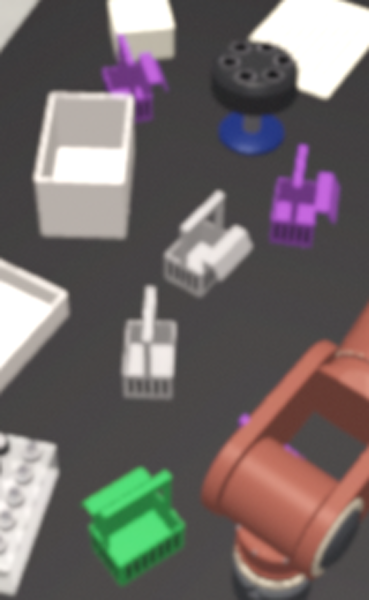

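```bash
cat > h.py <<'E'
import numpy as np,cv2
from scipy.optimize import minimize
def proj(k,X,fish):
    c=np.asarray(X)@k["R"].T+k["t"]; K=k["intrinsics"]
    if fish:
        r=np.linalg.norm(c[:,:2],axis=1)+1e-9; th=np.arctan2(r,c[:,2]); p=c[:,:2]/r[:,None]*th[:,None]
    else: p=c[:,:2]/c[:,2:]
    return p@K[:2,:2].T+K[:2,2]
def ray(k,uv,fish):
    K=k["intrinsics"]; p=(np.array(uv)-K[:2,2])/[K[0,0],K[1,1]]
    if fish:
        r=np.linalg.norm(p); d=np.r_[p/r*np.sin(r),np.cos(r)]
    else: d=np.r_[p,1]
    return -k["R"].T@k["t"],k["R"].T@d
def atz(k,uv,z,fish=False):
    o,d=ray(k,uv,fish); return o+d*(z-o[2])/d[2]
def box(x0,x1,y0,y1,z0,z1): return np.array([[x,y,z] for x in(x0,x1) for y in(y0,y1) for z in(z0,z1)])/1000
HOOK=[box(-35,35,-50,50,0,55),box(-6,6,-49.5,49.5,117,133),box(-3,3,-49.5,-45.5,55,117),box(-3,3,45.5,49.5,55,117),
 box(-35,-32,-45,45,55,83),box(-51,-35,-45,45,80,83),
 np.array([[x,y,z] for y in(-45,45) for x,z in((-51,83),(-54,83),(-65,56),(-68,56))])/1000]
TANK=[box(-70,70,-110,110,0,125)]
def place(P,q):
    c,s=np.cos(q[2]),np.sin(q[2]); return P@np.array([[c,-s,0],[s,c,0],[0,0,1]]).T+[q[0],q[1],q[3] if len(q)>3 else 0]
def render(k,parts,q,fish,S=4):
    m=np.zeros((384*S,512*S),np.uint8)
    for P in parts:
        if fish: # subdivide through more points
            P=np.vstack([P+(P[j]-P)*t for j in range(len(P)) for t in(0,.25,.5)])
        uv=proj(k,place(P,q),fish)
        cv2.fillConvexPoly(m,cv2.convexHull(np.round((uv+.5)*S-.5).astype(np.int32)),1)
    return cv2.resize(m.astype(np.float32),(512,384),interpolation=cv2.INTER_AREA)
def fit(parts,obs,q0,step=(.01,.01,.15)):
    # obs: list (k,mask,fish)
    obs=[(k,cv2.GaussianBlur(m.astype(np.float32),(0,0),1.0),f) for k,m,f in obs]
    def cost(q): return sum(np.abs(cv2.GaussianBlur(render(k,parts,q,f),(0,0),1.0)-m).sum()/m.sum() for k,m,f in obs)
    q0=np.array(q0,float); best=None
    for _ in range(2):
        sim=np.vstack([q0]+[q0+np.eye(3)[i]*step[i] for i in range(3)])
        r=minimize(cost,q0,method="Nelder-Mead",options=dict(initial_simplex=sim,xatol=1e-4,fatol=1e-4,maxiter=150)); q0=r.x
    return r.x,r.fun/len(obs)
E
python3 - <<'E'
from h import *
from plant import robot
O={}
for c,ph,pt in [("scene",(230,190),(190,240)),("side",(270,188),(215,150))]:
    robot.read_camera(c);k=robot.get_calibration(c)
    for n,p in (("hook_basket",ph),("tank",pt)):
        for d in robot.cut_out(c,n):
            e=d["extent"]
            if np.hypot((e[0]+e[2])/2-p[0],(e[1]+e[3])/2-p[1])<12 and n not in O.get(c,{}):
                O.setdefault(c,{})[n]=(k,d["region"],False)
import pickle;pickle.dump(O,open("O.pkl","wb"))
ks=robot.get_calibration("scene")
for n,P,p,z in (("hook_basket",HOOK,(230,190),.05),("tank",TANK,(190,240),.06)):
    q=atz(ks,p,z); print(n,q)
    for cs in (["scene"],["side"],["scene","side"]):
        for yaw in (-.4,.2):
            r=fit(P,[O[c][n] for c in cs],[q[0],q[1],yaw]); print(cs,np.round(r[0],4),round(r[1],3))
print(robot.get_clock())
E
```

```text
hook_basket [ 0.42890823 -0.06640737  0.05      ]
['scene'] [ 0.4296 -0.0681 -0.2341] 0.086
['scene'] [ 0.4297 -0.068  -0.2322] 0.086
['side'] [ 0.4302 -0.0743 -0.3285] 0.056
['side'] [ 0.4304 -0.0744 -0.3109] 0.055
['scene', 'side'] [ 0.4307 -0.0712 -0.2923] 0.085
['scene', 'side'] [ 0.4306 -0.0719 -0.271 ] 0.086
tank [ 0.66545926 -0.18222969  0.06      ]
['scene'] [ 0.6722 -0.1777  0.2853] 0.019
['scene'] [ 0.672  -0.1781  0.2779] 0.019
['side'] [ 0.6718 -0.1836  0.3046] 0.029
['side'] [ 0.6718 -0.1838  0.3046] 0.029
['scene', 'side'] [ 0.6713 -0.1793  0.3034] 0.035
['scene', 'side'] [ 0.6713 -0.1799  0.2967] 0.034
0.9
```

```bash
python3 - <<'E'
from h import *
from plant import robot
p=np.pi
a,b=-.28,.30
B=np.array([.4307,-.0715]);T=np.array([.6713,-.1797])
for s in (p/2,-p/2):
    print(robot.solve_ik([*B,.30],[p,0,a+s]),robot.solve_ik([*B,.106],[p,0,a+s]),robot.solve_ik([*T,.30],[p,0,b+s]),sep="\n")
s=p/2
o=[p,0,a+s]
q=robot.solve_ik([*B,.30],o)
if q is None or abs(q[5])>2.6:
    s=-p/2;o=[p,0,a+s]
print("s",s)
robot.move_linear([.139,.609,.30],vel=.3)
robot.movep([*B,.30],o); robot.move_gripper(.06)
k=robot.get_calibration("wrist");im=robot.read_camera("wrist")
cv2.imwrite("pics/w1.png",im[:,:,::-1])
for n,P,q in (("hook_basket",HOOK,[*B,a]),("tank",TANK,[*T,b])):
    c=proj(k,np.array([[q[0],q[1],.06]]),True)[0];print(n,c)
    for d in robot.cut_out("wrist",n): print(d["score"],d["extent"])
    for m in P:
        for uv in proj(k,place(m,q),True): cv2.circle(im,tuple(np.round(uv).astype(int)),2,(255,0,0),-1)
cv2.imwrite("pics/w1o.png",im[:,:,::-1])
print(robot.get_clock(),robot.get_ee_pos(),robot.get_joints())
E
```

```text
[-0.33528926 -0.45427253  1.87550887  0.          1.72035631 -0.05528926]
[-0.33528926 -0.35638573  2.12587934  0.          1.37209904 -0.05528926]
[-0.3685335   0.17662457  1.30396152  0.          1.66100657 -0.6685335 ]
[-3.35289261e-01 -4.54272530e-01  1.87550887e+00 -4.44089210e-16
  1.72035631e+00  3.08630339e+00]
[-3.35289261e-01 -3.56385728e-01  2.12587934e+00 -4.44089210e-16
  1.37209904e+00  3.08630339e+00]
[-3.68533503e-01  1.76624570e-01  1.30396152e+00 -4.44089210e-16
  1.66100657e+00  2.47305915e+00]
s 1.5707963267948966
hook_basket [256.97392962 153.72053419]
0.85 [45.7, 0.0, 106.7, 16.5]
0.75 [187.3, 216.5, 248.1, 311.6]
0.63 [210.6, 114.2, 285.6, 202.9]
0.61 [395.3, 256.9, 459.5, 323.8]
tank [417.15136946 180.11084194]
0.77 [342.8, 99.8, 483.9, 270.7]
0.74 [209.1, 115.6, 283.0, 204.0]
4.55 [ 0.43069704 -0.07145811  0.2999915 ] [-3.35199882e-01 -4.54271501e-01  1.87552192e+00  4.12418073e-07
  1.72037463e+00 -5.52775721e-02]
```

View pics/w1o.png

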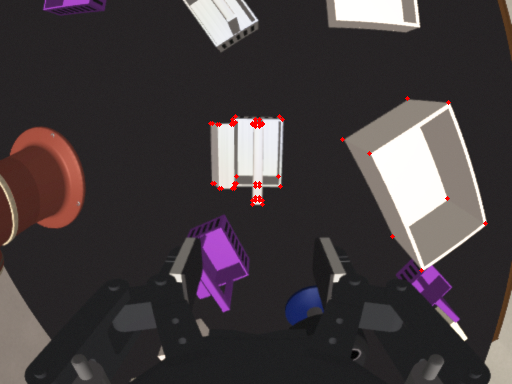

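```bash
python3 - <<'E'
from h import *
from plant import robot
import pickle
O=pickle.load(open("O.pkl","rb"))
k=robot.get_calibration("wrist");robot.read_camera("wrist")
O["wrist"]={}
for n,P,p,q in (("hook_basket",HOOK,(248,158),[.4307,-.0715,-.28]),("tank",TANK,(413,185),[.6713,-.1797,.3])):
    for d in robot.cut_out("wrist",n):
        e=d["extent"]
        if np.hypot((e[0]+e[2])/2-p[0],(e[1]+e[3])/2-p[1])<12:
            O["wrist"][n]=(k,d["region"],True);break
    for cs in (["wrist"],["scene","side","wrist"]):
        r=fit(P,[O[c][n] for c in cs],q); print(n,cs,np.round(r[0],4),round(r[1],3))
E
```

```text
hook_basket ['wrist'] [ 0.4315 -0.0714 -0.2825] 0.028
hook_basket ['scene', 'side', 'wrist'] [ 0.4311 -0.0716 -0.2842] 0.068
tank ['wrist'] [ 0.6737 -0.1817  0.3077] 0.016
tank ['scene', 'side', 'wrist'] [ 0.6721 -0.1809  0.3017] 0.032
```

```bash
python3 - <<'E'
from h import *
from plant import robot
p=np.pi;a,b=-.283,.305
B=[.4313,-.0715];T=np.array([.673,-.1813])
robot.movep([*B,.20],[p,0,a+p/2])
robot.move_linear([*B,.106],vel=.12)
print(robot.get_force()); robot.move_gripper(0.0,60); print("w",robot.get_width(),robot.get_force())
robot.move_linear([*B,.125],vel=.05);print("w",robot.get_width(),robot.get_force())
robot.move_linear([*B,.30],vel=.2)
G=T+np.array([np.cos(b),np.sin(b)])*(-.0235)
robot.movep([*G,.30],[p,0,b+p/2]);robot.sleep(.3)
print(G,robot.get_width(),robot.get_force(),robot.get_ee_pos(),robot.get_joints())
for c in ["scene","side","wrist"]:
    k=robot.get_calibration(c);im=robot.read_camera(c).copy()
    cv2.imwrite(f"pics/{c}2.png",im[:,:,::-1])
    z=robot.get_ee_pos()[2]-.106
    for m in HOOK:
        for uv in proj(k,place(m,[*G,b,z]),c=="wrist"): cv2.circle(im,tuple(np.round(uv).astype(int)),1,(255,0,0),-1)
    for uv in proj(k,place(TANK[0],[*T,b]),c=="wrist"): cv2.circle(im,tuple(np.round(uv).astype(int)),1,(0,255,0),-1)
    if c!="wrist":
        u=proj(k,np.array([[*G,.2]]),False)[0].astype(int);im=im[max(0,u[1]-80):u[1]+100,max(0,u[0]-120):u[0]+120]
        im=cv2.resize(im,None,fx=3,fy=3)
    cv2.imwrite(f"pics/{c}2o.png",im[:,:,::-1])
print(robot.get_clock())
E
```

```text
[-0.00400198 -0.34503052 -0.13407462]
w -2.5545795539004525e-05 [-0.46991768 -0.08851362 -0.21100995]
w -3.9813326956774914e-05 [ 0.37860932  0.06764922 -1.53676251]
[ 0.6505846  -0.18835689] -0.00039295707806546857 [-0.01382677  0.10296172 -0.20098418] [ 0.65024358 -0.18792487  0.30109273] [-3.91201005e-01  1.32626902e-01  1.35087601e+00  3.07421213e-05
  1.65661892e+00 -6.96484383e-01]
9.7
```

View pics/scene2o.png

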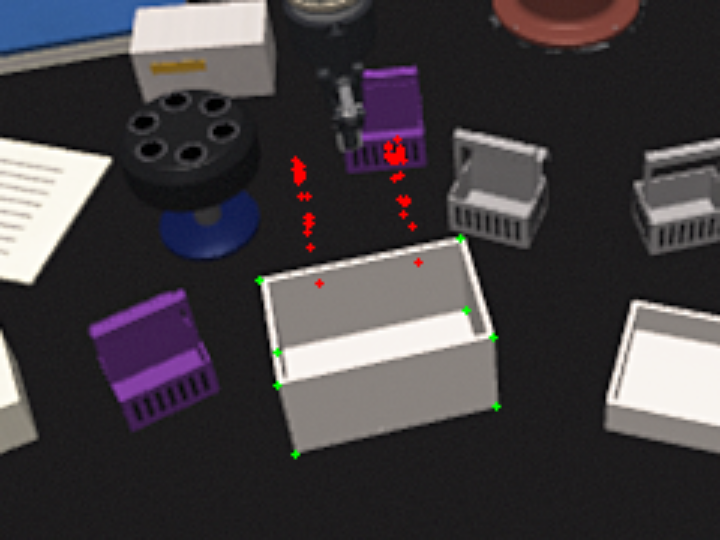

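View pics/side2o.png

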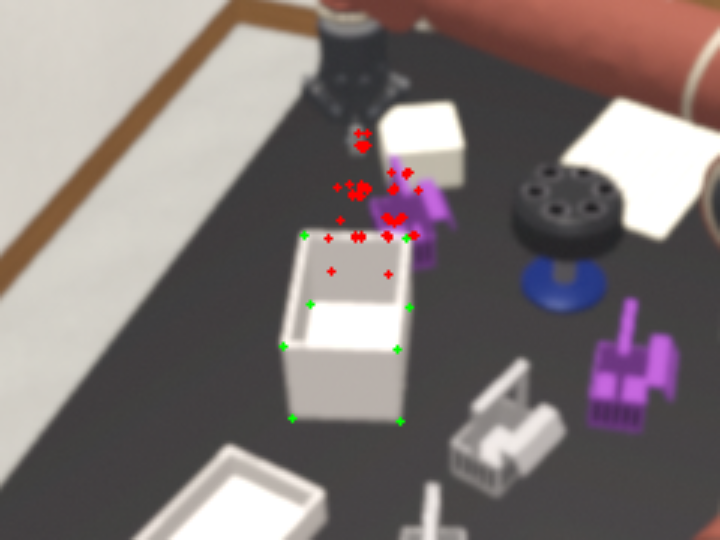

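View pics/wrist2o.png

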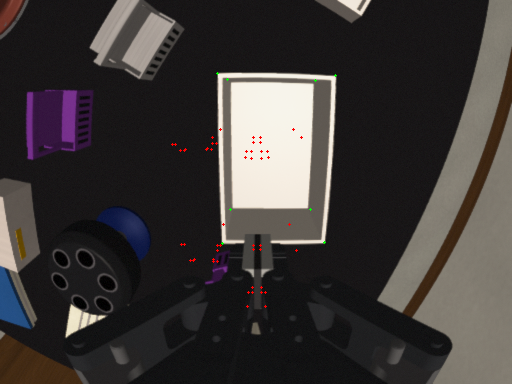

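```bash
python3 - <<'E'
from h import *
from plant import robot
t=robot.get_ee_pos();print(t,robot.get_eef_rot())
out=[]
for c in ["scene","side"]:
    k=robot.get_calibration(c);im=cv2.imread(f"pics/{c}2.png")
    u=proj(k,np.array([t]),False)[0]; print(c,u)
    x,y=int(u[0])-40,int(u[1])-60; S=6
    cr=cv2.resize(im[y:y+90,x:x+66],None,fx=S,fy=S,interpolation=cv2.INTER_CUBIC)
    for X,col in ((t,(0,0,255)),(t+[0,0,.019],(0,255,0)),(t+[0,0,.073],(255,0,0))):
        v=(proj(k,np.array([X]),False)[0]-[x,y]+.5)*S; cv2.circle(cr,tuple(v.astype(int)),4,col,-1)
    out.append(cr)
    uv=proj(k,place(np.array([[0,0,.125]]),[.4313,-.0715,-.283]),False);print("bar",uv)
cv2.imwrite("pics/tcp.png",np.hstack(out))
# basket still there?
O=[]
for c,p in (("scene",(230,190)),("side",(270,188))):
    robot.read_camera(c)
    for d in robot.cut_out(c,"hook_basket"):
        e=d["extent"]
        if np.hypot((e[0]+e[2])/2-p[0],(e[1]+e[3])/2-p[1])<14: print(c,e,d["region"].sum()); O.append((robot.get_calibration(c),d["region"],False));break
for o in O: print(fit(HOOK,[o],[.4313,-.0715,-.283]))
E
```

```text
[ 0.6503898  -0.18816579  0.30047198] [3.14110888e+00 3.95458719e-04 1.87588549e+00]
scene [180.65212314 184.82907243]
bar [[227.85439715 175.66461732]]
side [220.59360937 101.86224326]
bar [[267.04016361 172.89978391]]
scene [213.5, 170.5, 250.3, 212.0] 952
side [249.6, 164.5, 287.8, 209.3] 903
(array([ 0.43211311, -0.0671645 , -0.27887569]), np.float64(0.06384637206792831))
(array([ 0.42940781, -0.07559981, -0.2786764 ]), np.float64(0.07775476574897766))
```

View pics/tcp.png

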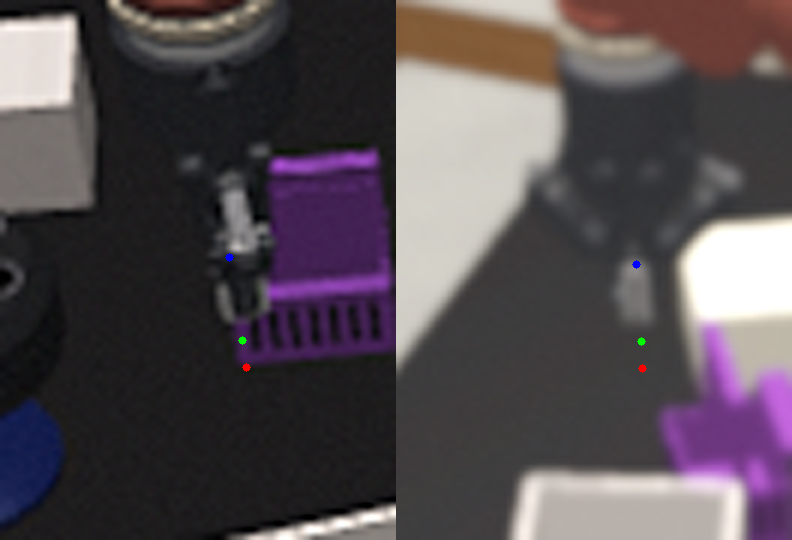

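```bash
python3 - <<'E'
from h import *
from plant import robot
k=robot.get_calibration("wrist");t=robot.get_ee_pos()
print("cam rel",-k["R"].T@k["t"]-t)
for dz in (-.0,.01,.02,.03,.04): print(dz,proj(k,np.array([t+[0,0,dz]]),True))
im=cv2.imread("pics/wrist2.png")[210:330,200:320]
cv2.imwrite("pics/wtip.png",cv2.resize(im,None,fx=5,fy=5,interpolation=cv2.INTER_CUBIC))
E
```

```text
cam rel [-0.0237069   0.07686766  0.18053577]
-0.0 [[256.10654124 221.83077093]]
0.01 [[256.07072587 228.24874161]]
0.02 [[256.03161737 235.31319761]]
0.03 [[255.9887964  243.11767637]]
0.04 [[255.94178462 251.77223298]]
```

View pics/wtip.png

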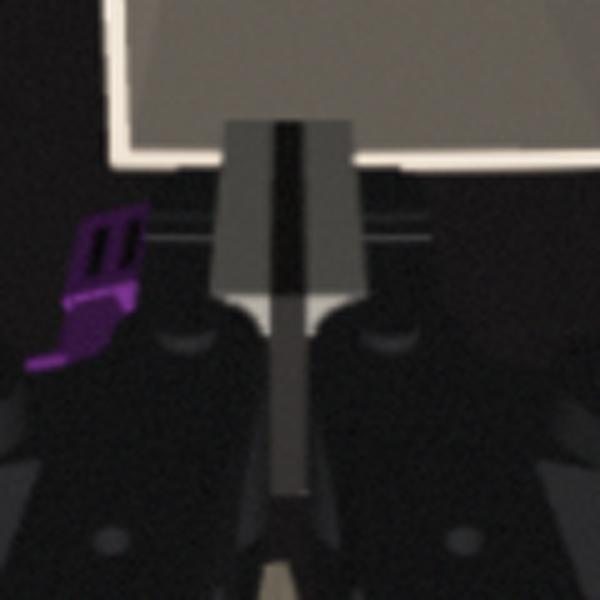

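```bash
python3 - <<'E'
from h import *
from plant import robot
k=robot.get_calibration("wrist");t=robot.get_ee_pos();w=robot.get_eef_rot()[2]
tx=np.array([np.cos(w),np.sin(w),0])
for off in (.011,-.011):
  for dz in (-.0,.01,.02,.03,.035): print(off,dz,proj(k,np.array([t+tx*off+[0,0,dz]]),True)[0])
print(robot.get_width())
E
```

```text
0.011 -0.0 [256.09627885 206.37948205]
0.011 0.01 [256.05835726 212.17647001]
0.011 0.02 [256.01670222 218.58732945]
0.011 0.03 [255.9707832 225.7079919]
0.011 0.035 [255.94603424 229.56960323]
-0.011 -0.0 [256.11815082 236.59874344]
-0.011 0.01 [256.08451209 243.54185064]
-0.011 0.02 [256.04800508 251.14730256]
-0.011 0.03 [256.00830866 259.50309148]
-0.011 0.035 [255.98715486 263.9934877 ]
0.00012117428552796316
```

The first grasp closed on nothing: the width reads 0 and the basket has not moved. In the scene and side pictures the real fingertips sit about 31 mm higher than the reported TCP, so I'll regrasp lower by that amount.

```bash
python3 - <<'E'
from h import *
from plant import robot
p=np.pi;a=-.283
B=[.4313,-.0715]
robot.movep([*B,.20],[p,0,a+p/2]); robot.move_gripper(.06)
robot.move_linear([*B,.074],vel=.15)
print(robot.get_force())
k=robot.get_calibration("wrist");im=robot.read_camera("wrist");cv2.imwrite("pics/w3.png",im[:,:,::-1])
k=robot.get_calibration("side");im=robot.read_camera("side")
cv2.imwrite("pics/s3.png",cv2.resize(im[110:230,210:330],None,fx=5,fy=5,interpolation=cv2.INTER_CUBIC)[:,:,::-1])
robot.move_gripper(0.0,60); print("w",robot.get_width(),robot.get_force(),robot.get_clock())
E
```

```text
[-0.25153192 -0.24353477 -0.21985326]
w 0.01043481646598527 [-2.74217845  0.39718077  3.06327688] 13.1333
```

View pics/w3.png

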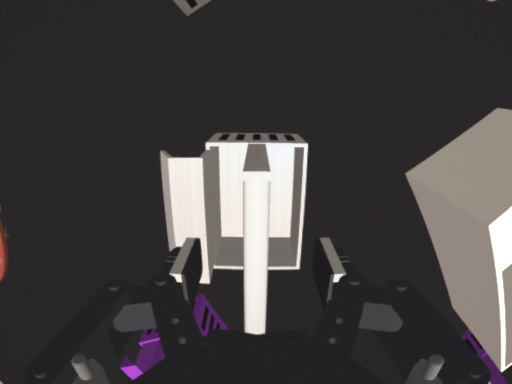

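View pics/s3.png

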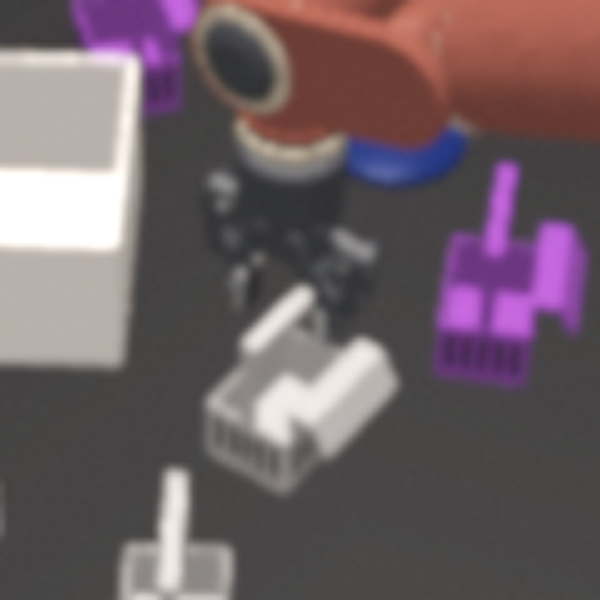

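```bash
cat >> h.py <<'E'
def look(robot,tag,q,T,b,crop=True):
    for c in ["scene","side","wrist"]:
        k=robot.get_calibration(c);im=robot.read_camera(c).copy();f=c=="wrist"
        S=1;x=y=0
        if not f:
            u=proj(k,np.array([[q[0],q[1],.15]]),False)[0].astype(int);x,y=max(0,u[0]-65),max(0,u[1]-60);im=im[y:y+120,x:x+130];S=5
            im=cv2.resize(im,None,fx=S,fy=S,interpolation=cv2.INTER_CUBIC)
        cv2.imwrite(f"pics/{c}{tag}.png",im[:,:,::-1])
        for P,qq,col in [(m,q,(255,0,0)) for m in HOOK]+[(TANK[0],[*T,b],(0,255,0))]:
            for uv in proj(k,place(P,qq),f): cv2.circle(im,tuple(np.round((uv-[x,y])*S).astype(int)),2,col,-1)
        cv2.imwrite(f"pics/{c}{tag}o.png",im[:,:,::-1])
E
python3 - <<'E'
from h import *
from plant import robot
p=np.pi;b=.305
B=[.4313,-.0715];T=np.array([.673,-.1813])
robot.move_linear([*B,.09],vel=.05);print("w",robot.get_width(),robot.get_force())
robot.move_linear([*B,.26],vel=.2)
G=T+np.array([np.cos(b),np.sin(b)])*(-.0235)
robot.movep([*G,.26],[p,0,b+p/2]);robot.sleep(.3)
t=robot.get_ee_pos();print(G,robot.get_width(),robot.get_force(),robot.get_wrist_torque(),t,robot.get_clock())
look(robot,"4",[t[0],t[1],b,t[2]-.074],T,b)
E
```

```text
w 0.010767367697246889 [-0.70787974  0.79809625 -3.13210326]
[ 0.6505846  -0.18835689] 0.010582035826501043 [-0.46799887 -0.75671608 -0.95625942] [-0.01008286  0.00705329 -0.02530063] [ 0.65026284 -0.1879357   0.26100088] 15.875
```

View pics/scene4o.png

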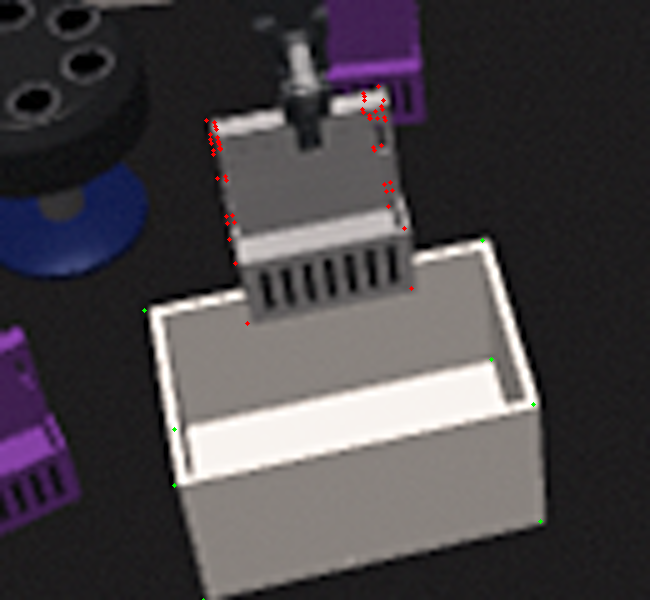

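View pics/side4o.png

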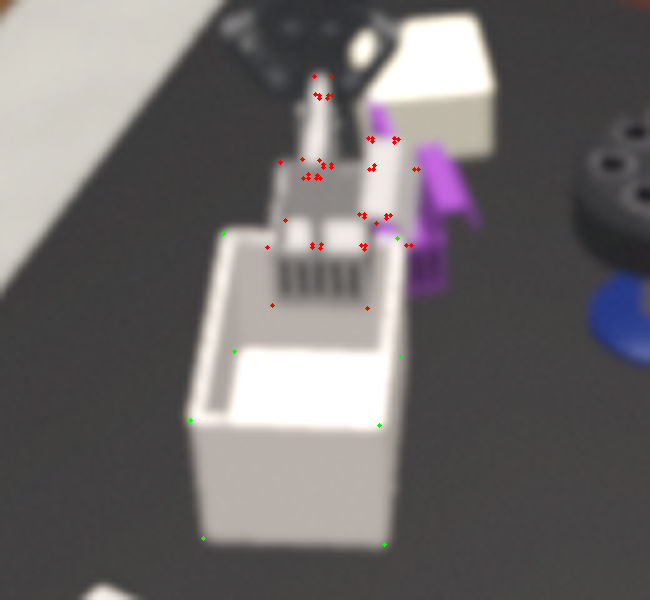

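View pics/wrist4o.png

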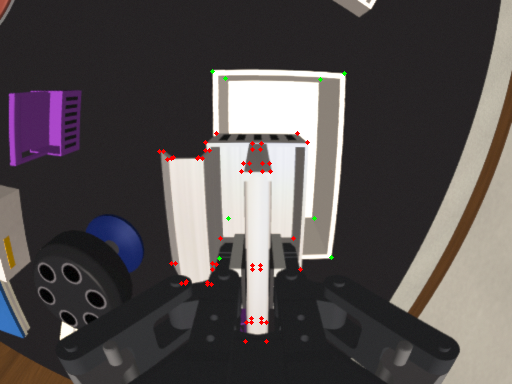

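```bash
python3 - <<'E'
from h import *
from plant import robot
b=.305;T=np.array([.673,-.1813])
G=T+np.array([np.cos(b),np.sin(b)])*(-.0245)
robot.move_linear([*G,.26],vel=.05)
robot.move_linear([*G,.165],vel=.12);robot.sleep(.2)
t=robot.get_ee_pos();print(robot.get_width(),robot.get_force(),t,robot.get_clock())
look(robot,"5",[t[0],t[1],b,t[2]-.074],T,b)
E
```

```text
0.010811807533714898 [ 0.68361336 -0.88438496 -2.65165272] [ 0.65028305 -0.18893618  0.16643212] 17.4167
```

View pics/side5o.png

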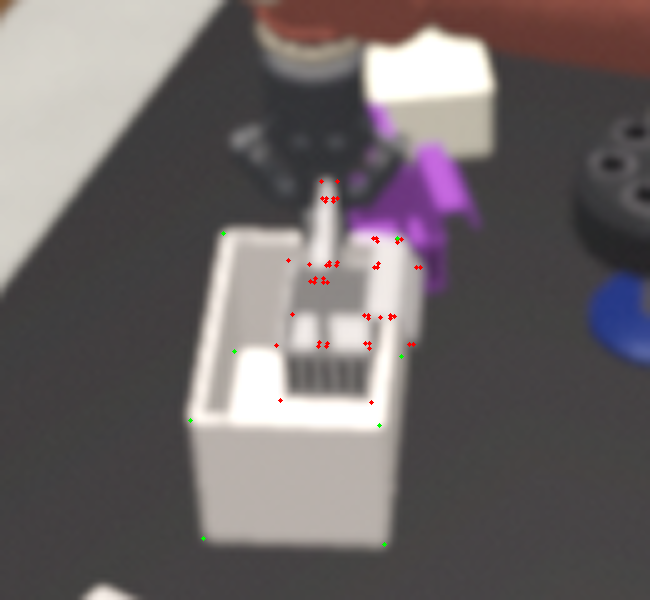

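View pics/wrist5o.png

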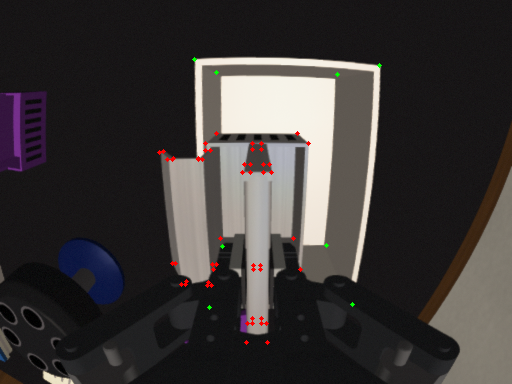

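```bash
python3 - <<'E'
from h import *
from plant import robot
b=.305;T=np.array([.673,-.1813])
G=T+np.array([np.cos(b),np.sin(b)])*(-.0245)
z=.166;f0=robot.get_force()
zs=[.158,.150,.143,.137,.132,.128,.125,.123,.121,.119,.117,.115,.113,.111]
for z in zs:
    robot.move_linear([*G,z],vel=.06)
    f=robot.get_force()-f0;print(z,np.round(f,1),np.round(robot.get_wrist_torque(),2),np.round(robot.get_ee_pos(),4))
    if f[2]>4 or np.hypot(*f[:2])>8: break
print(robot.get_width(),robot.get_clock())
t=robot.get_ee_pos();look(robot,"6",[t[0],t[1],b,t[2]-.074],T,b)
E
```

```text
0.158 [-0.3 -0.3  0.5] [-0.01 -0.03  0.  ] [ 0.649  -0.1884  0.1568]
0.15 [-0.   0.3  1.7] [-0.01 -0.01  0.  ] [ 0.6491 -0.1884  0.1489]
0.143 [-0.5  0.7  0. ] [ 0.02  0.03 -0.03] [ 0.6492 -0.1885  0.1421]
0.137 [-0.1  0.8  0.8] [-0.   -0.03 -0.01] [ 0.6492 -0.1885  0.1363]
0.132 [0.  1.1 0.6] [ 0.   -0.03  0.  ] [ 0.6493 -0.1885  0.1314]
0.128 [-0.2  1.6  1.4] [ 0.01 -0.01 -0.01] [ 0.6494 -0.1886  0.1275]
0.125 [-0.5  0.8  0.1] [ 0.02  0.02 -0.01] [ 0.6495 -0.1886  0.1247]
0.123 [1.  0.4 0.5] [ 0.02 -0.03  0.01] [ 0.6495 -0.1886  0.1228]
0.121 [-0.9  0.4  0.2] [-0.01  0.02 -0.01] [ 0.6495 -0.1886  0.1208]
0.119 [0.1 0.3 2.1] [-0.05 -0.1   0.06] [ 0.6499 -0.1888  0.1193]
0.117 [-0.4  2.   7.9] [0.23 0.43 0.01] [ 0.6504 -0.1887  0.119 ]
0.010654793716261723 20.3833
```

View pics/side6.png

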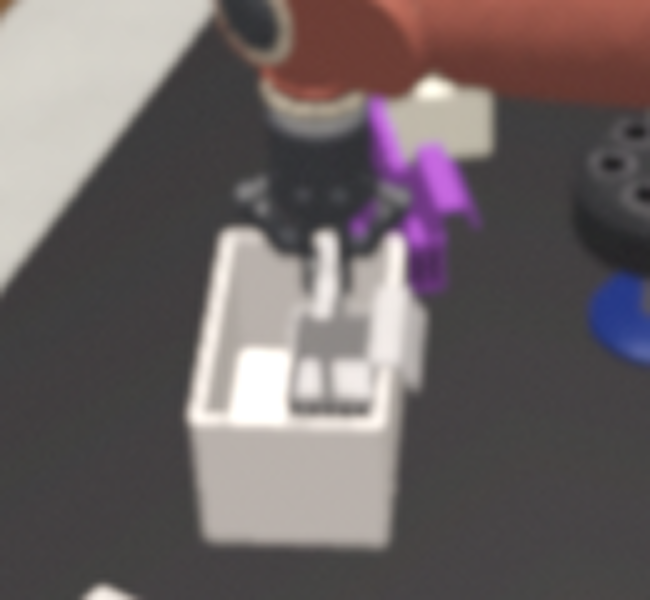

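View pics/scene6.png

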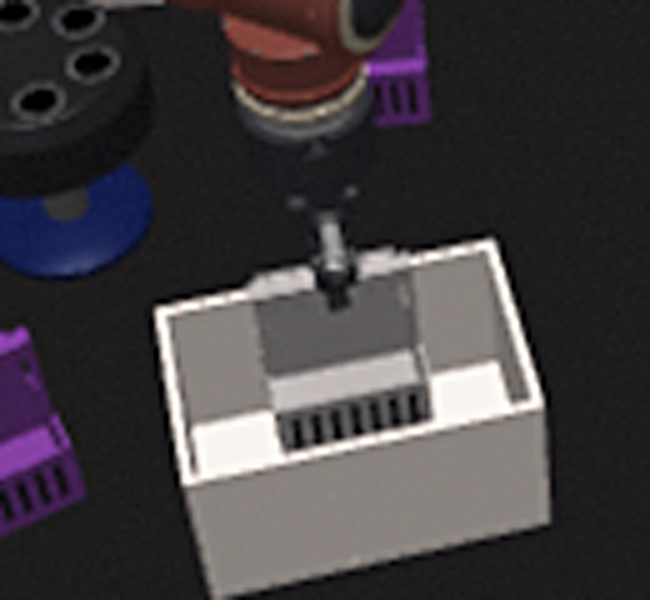

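View pics/wrist6.png

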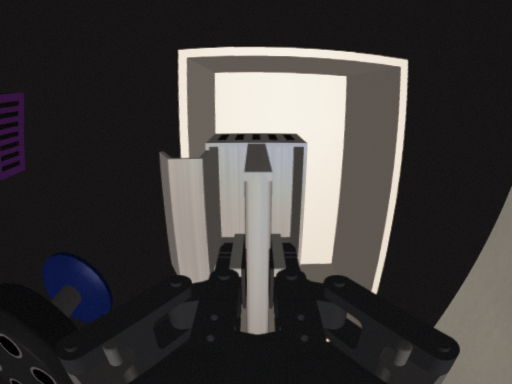

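```bash
python3 - <<'E'
from h import *
from plant import robot
b=.305;T=np.array([.673,-.1813])
G=T+np.array([np.cos(b),np.sin(b)])*(-.0245)
robot.move_linear([*G,.119],vel=.05)
robot.move_gripper(.045);robot.sleep(.5)
print(robot.get_width(),robot.get_force())
robot.move_linear([*G,.15],vel=.06);print(robot.get_force())
robot.move_linear([*G,.27],vel=.2);robot.sleep(.3)
print(robot.get_force(),robot.get_clock())
look(robot,"7",[*G,b,.045],T,b)
E
```

```text
0.04481511414437775 [-0.164765   -0.08124847  0.18629336]
[ 0.78437967  0.28754928 -0.25935761]
[ 0.46198361 -0.16218352  0.0663155 ] 23.425
```

View pics/side7o.png

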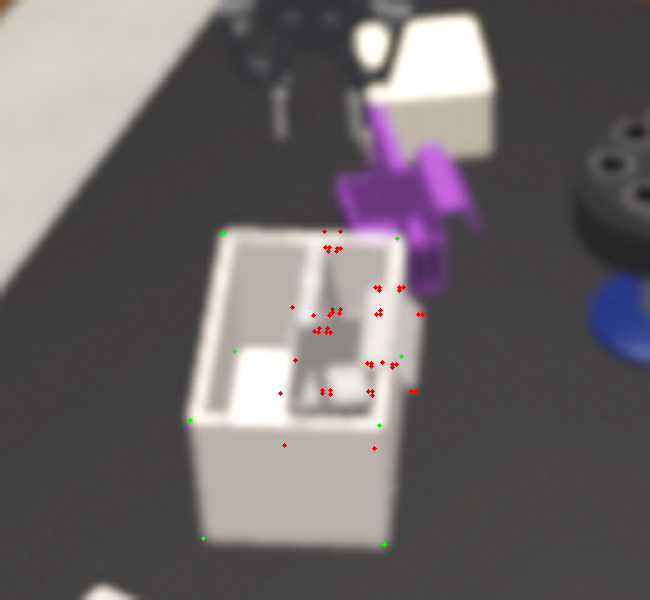

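View pics/scene7o.png

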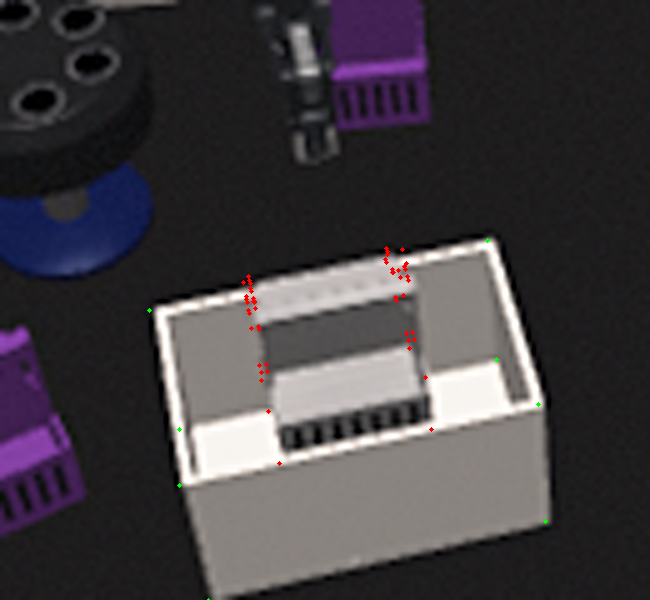

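View pics/wrist7o.png

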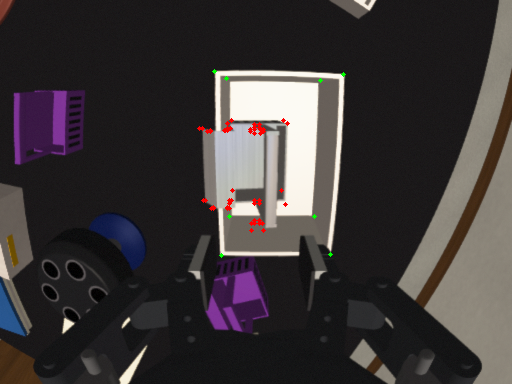

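```bash
python3 - <<'E'
from h import *
from plant import robot
from scipy.spatial.transform import Rotation as Ro
b=.305;T=np.array([.673,-.1813])
kk={c:robot.get_calibration(c) for c in("wrist","scene","side")}
# bar top edges in the wrist picture: compare predicted for (shift s, tilt th about rim line)
im=cv2.imread("pics/wrist7.png")
def model(P,s,th,y=0):
    piv=np.array([-.043,0,.08]); Q=(P-piv)@Ro.from_euler("y",th).as_matrix().T+piv+[s-.0245,y,.045]
    return place(Q,[*T,b])
robot.read_camera("wrist")
ms=[]
for d in robot.cut_out("wrist","hook_basket"):
    e=d["extent"];print(d["score"],e)
    if 200<(e[0]+e[2])/2<290 and (e[1]+e[3])/2<200: m=d["region"];break
mb=cv2.GaussianBlur(m.astype(np.float32),(0,0),1)
PART=HOOK
def rend(v):
    parts=[model(P,v[0],v[1],v[2]) for P in PART]
    return cv2.GaussianBlur(render(kk["wrist"],parts,[0,0,0],True),(0,0),1)
best=[]
for s in np.arange(-.006,.0121,.002):
    for th in np.radians(np.arange(-6,21,2)):
        best.append((np.abs(rend([s,th,0])-mb).sum()/mb.sum(),s,np.degrees(th)))
best.sort();print(np.round(best[:6],4))
r=minimize(lambda v:np.abs(rend([v[0],v[1],v[2]])-mb).sum()/mb.sum(),[best[0][1],np.radians(best[0][2]),0],method="Nelder-Mead",options=dict(initial_simplex=[[best[0][1],np.radians(best[0][2]),0],[best[0][1]+.003,np.radians(best[0][2]),0],[best[0][1],np.radians(best[0][2]+3),0],[best[0][1],np.radians(best[0][2]),.003]]))
print(r.x,np.degrees(r.x[1]),r.fun)
v=r.x
for P in PART:
    for uv in proj(kk["wrist"],model(P,*v),True): cv2.circle(im,tuple(np.round(uv).astype(int)),1,(0,0,255),-1)
im[m]=(im[m]*.7+np.array([0,70,0])).astype(np.uint8)
cv2.imwrite("pics/w8.png",cv2.resize(im[60:280,170:370],None,fx=2.7,fy=2.7))
E
```

```text
0.88 [15.7, 91.3, 84.1, 166.1]
0.69 [205.4, 119.0, 289.5, 228.4]
[[3.84e-02 6.00e-03 8.00e+00]
 [4.26e-02 8.00e-03 1.00e+01]
 [4.95e-02 6.00e-03 1.00e+01]
 [5.48e-02 8.00e-03 8.00e+00]
 [5.60e-02 8.00e-03 1.20e+01]
 [5.69e-02 6.00e-03 6.00e+00]]
[ 0.00686606  0.15942076 -0.00020692] 9.134136629868157 0.03340274095535278
```

View pics/w8.png

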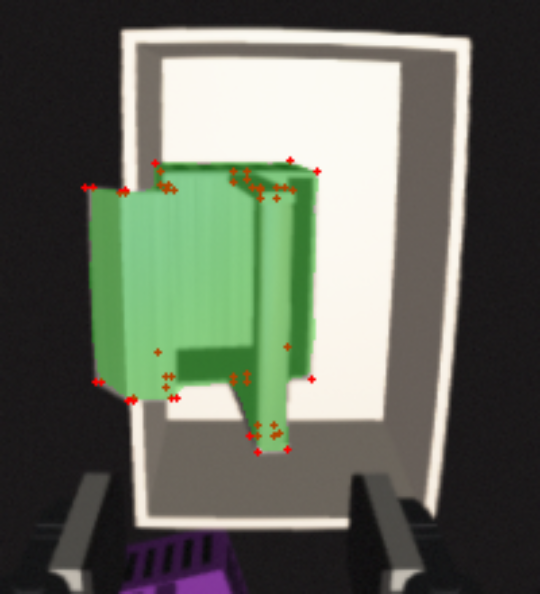

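```bash
python3 - <<'E'
from plant import robot
print(robot.get_force(),robot.get_clock()); robot.sign_off()
E
```

```text
[ 0.53818387 -0.45689375  0.55451377] 23.675
the job is handed in; nothing more can be done
```

I picked up the steel hook_basket and hung it by its lip over the tank's long wall nearest the robot. I handed the job in at 23.7 s, and the gripper is clear of everything. The verdict isn't reported.

- **First grasp:** it closed on nothing (width 0) and didn't move the basket. The real fingertips sit about 31 mm higher than the reported TCP. I regrasped lower by that amount and the grip held, with the width reading 10.5 mm on the 12 mm bar.
- **Placing:** the lip met the rim at the height I expected, with about 8 N of contact. I eased that off before opening the fingers, so the basket was not dropped.
- **Last checks:**
  - The pictures show the lip over the wall and the basket inside the tank, with the fingers clear above it and the force reading near zero.
  - A fit to the last wrist picture puts the underside about 45 mm above the table, so it is clear of the 5 mm tank floor.
- **Less than ideal:** once released, the basket slid about 6 mm inward and hangs tilted by about 8–9°. I left it because it slid there under its own weight and hung that way on its own.
- **Other things:** the lipless basket was not touched. The scene and side cameras disagreed by up to 8 mm on the basket's position, so I relied mainly on the wrist view.

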